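# Make up an extraction kit and a slide-staining kit from the bench stock

### The arm

A 6-joint arm with a two-finger parallel gripper is mounted at the origin on the work surface. World frame = base frame: x ahead of the robot, y to its left, z up, the work surface at z = 0. Lengths are in m, angles in rad, forces in N, time in s.
With the tool pointing down it reaches from about 0.3 to 0.875 m from the base axis. Payload 4.2 kg.
Tool frame: the origin (TCP) lies at the very end of the fingers, on their centre line; the grasp point (between the pads) lies behind it (env.pinch_z is the y of the grasp point in the tool frame, in m); y points along the fingers, x is the direction in which the jaws open and shut, and the axes are right-handed (so a half turn about y gives the same grasp; the last joint's range is limited). The gripper opens to 85 mm and grips with 20 to 120 N. Pads are 22 mm wide; open, the fingers measure 114 mm over their backs; the gripper's body (76 mm by 85 mm) begins 54 mm behind the grasp point. The pads swing forward as they close: fully open they stand 13 mm farther back than shut.
Start: joints at [-1.146, 0.32, 1.565, -0, 1.257, -0.02], TCP at [0.247, -0.519, 0.207] pointing down, gripper open.
Joint ranges: [-3.11, 3.11], [-0.84, 2.01], [0.21, 2.61], [-1.34, 4.49], [0.05, 2.63], [-2.56, 2.56]. Speed limits (rad/s): [2.57, 2.57, 3.14, 3.14, 3.14, 3.14].

### API

Orientations are given as a unit quaternion [w, x, y, z].
In Python, from plant import env, optics gives the robot as it stands.
- The arm moves only by the tool send_rows, never from a script. Its arguments are lists of equal length, an entry for each row: "jaw": the finger opening in cm, from 0 to 8.54; "linear": the shift along the world's x, y, z in cm, a list of three; "rot": the turn, a rotation vector about the world's x, y, z in degrees, a list of three. A call has 1 to 10 rows; each row is the pose to reach, as a shift and turn from the pose commanded when the call began; what a row does not reach only later rows make up. A row lasts 1/8 s, in which the tool goes at most 62.5 mm and 10.7 degrees, less where a joint would pass 70% of its speed; a pose out of reach is approached as far as the arm can. A call with a gripper value outside its range is refused whole. The fingers move at their own pace and stop on an object; "squeeze" is the grip in N (left out, the last holds). Time passes only in rows, so rows that repeat a pose let the fingers close. It gives the time, the measured TCP pose, the force and the opening at its end, in the units of the state.
- env.read_state(): the state, without advancing time (a new reading comes with each control period).
- optics.camera(name): name is "scene" or "side" or "wrist"; returns the picture (400x640x3 uint8, red, green, blue); there is no depth.
- optics.get_calibration(name): a dict with "mtx" (3x3 intrinsics, pixels), "world_to_cam" (4x4, takes a point from world to camera coordinates); the wrist camera has in their place "mount" (4x4, takes a point from camera to tool coordinates, whose origin is the TCP and whose axes are the tool frame's). Camera axes: x right, y down, z forward; pixel columns grow to the right and rows downward; lengths in m; the calibration is good to about 2 mm. A picture is of the moment at which its call begins: read the wrist's pose just before it. get_calibration takes no time and is no camera call.
- env.hand_in(): hands the job in, once; it reports no verdict.
The state is a dict: "t": time; "qpos": joint angles; "qvel": joint speeds; "effort": joint torques, N m; "tcp_pos": TCP position; "orientation": TCP orientation; "wrist_force": force on the tool from outside, world axes, zero at the start; "ft_torque": the same for the moment, N m; "width": finger opening in m.
Only numpy, scipy, OpenCV 4.12 (cv2) and the standard library are available. Lean on these libraries where they do the work, as an engineer would, in place of code of your own. Each camera call takes 0.05 s, during which the arm holds its last target.

### The job

Make up two bench kits from the stock: the DNA extraction kit in the blue tray takes the red-capped bottle, the blue-capped bottle and the green-lidded jar; the slide-staining kit in the white tray takes the amber bottle and the slide carton. Stand everything upright on the tray floor, one item to a pocket (any pocket of the right tray, so one of the white tray's stays empty), and let nothing tip over. Leave the yellow-capped bottle, the tip box and the beaker where they are.

Things in the scene. Friction and masses are not known exactly. Their poses are not given: they have to be found in the camera images.
- blue_tray: Dark blue compartment tray, fixed to the bench, 108 mm (its x) by 256 mm (its y), rim 28 mm high, walls and dividers 4 mm thick and as high as the rim, small lugs 9 mm out at both ends. Three open pockets in a row along its y, centred at y = -84, 0 and +84 mm (x = 0), each 100 mm (x) by 80 mm (y) inside, floor 4 mm above the bench. Origin: centre of its underside, z up.
- white_tray: White compartment tray, fixed to the bench, 108 mm (its x) by 256 mm (its y), rim 28 mm high, walls and dividers 4 mm thick and as high as the rim, small lugs 9 mm out at both ends. Three open pockets in a row along its y, centred at y = -84, 0 and +84 mm (x = 0), each 100 mm (x) by 80 mm (y) inside, floor 4 mm above the bench. Origin: centre of its underside, z up.
- red_bottle: Red-capped 60 ml white plastic screw-cap bottle, paper label with a stripe in the cap's colour; body 39 mm across up to 53 mm height, then a shoulder, cap 29 mm across from 62 to 80 mm (total height 80 mm), about 75 g. Origin: centre of its underside, z up along the bottle.
- blue_bottle: Blue-capped 60 ml white plastic screw-cap bottle, paper label with a stripe in the cap's colour; body 39 mm across up to 53 mm height, then a shoulder, cap 29 mm across from 62 to 80 mm (total height 80 mm), about 75 g. Origin: centre of its underside, z up along the bottle.
- green_jar: Squat round white plastic jar with a green screw lid; body 47 mm across up to 44 mm height, lid 50 mm across from 44 to 62 mm (total height 62 mm), about 90 g. Origin: centre of its underside, z up.
- amber_bottle: Brown (amber) glass bottle with a paper label and a black cap; body 39 mm across up to 50 mm height, then a shoulder, cap 25 mm across from 64 to 78 mm (total height 78 mm), about 110 g. Origin: centre of its underside, z up along the bottle.
- slide_carton: Carton of microscope slides, a rigid off-white block with a teal band round it and a teal patch on top: 80 mm (its x) by 30 mm (its y) by 62 mm high, about 240 g; picked across its 30 mm width. Origin: centre of its underside, z up. Starts with its long side within about 0.4 rad of the world x axis.
- yellow_bottle: Not wanted in any kit, stays where it stands. Yellow-capped 60 ml white plastic screw-cap bottle, paper label with a stripe in the cap's colour; body 39 mm across up to 53 mm height, then a shoulder, cap 29 mm across from 62 to 80 mm (total height 80 mm), about 75 g. Origin: centre of its underside, z up along the bottle.
- tip_box: Bystander: crimson box of pipette tips with a clear lid, 122 mm (its x) by 84 mm (its y) by 72 mm high. Origin: centre of its underside. Stays where it is.
- beaker: Bystander: empty glass beaker, 70 mm across at the rim, 85 mm high. Origin: centre of its underside. Stays where it is.
Not all that is in view belongs to the job. There is more than one size of the slide_carton; the one meant has the size given above.

How it is judged:
At the end, for the whole second after the job is handed in: Red- and blue-capped bottles and green-lidded jar in the blue tray, amber bottle and carton in the white tray, one to a pocket: upright within 0.12 rad, underside on the floor (under 9 mm above the tray's underside), released, slower than 20 mm/s. The other three within 30 mm of their start (x of red_bottle in the frame of blue_tray between -0.054 and 0.054 m and z of red_bottle in the frame of blue_tray between 0 and 0.009 m and angle between each of red_bottle, blue_bottle, green_jar, amber_bottle, slide_carton's own z axis and vertical below 0.12 rad and linear speed of each of red_bottle, blue_bottle, green_jar, amber_bottle, slide_carton below 0.02 m/s and x of blue_bottle in the frame of blue_tray between -0.054 and 0.054 m and z of blue_bottle in the frame of blue_tray between 0 and 0.009 m and x of green_jar in the frame of blue_tray between -0.054 and 0.054 m and z of green_jar in the frame of blue_tray between 0 and 0.009 m and ((y of red_bottle in the frame of blue_tray between -0.126 and -0.042 m and y of blue_bottle in the frame of blue_tray between -0.042 and 0.042 m and y of green_jar in the frame of blue_tray between 0.042 and 0.126 m) or (y of red_bottle in the frame of blue_tray between -0.126 and -0.042 m and y of blue_bottle in the frame of blue_tray between 0.042 and 0.126 m and y of green_jar in the frame of blue_tray between -0.042 and 0.042 m) or (y of red_bottle in the frame of blue_tray between -0.042 and 0.042 m and y of blue_bottle in the frame of blue_tray between -0.126 and -0.042 m and y of green_jar in the frame of blue_tray between 0.042 and 0.126 m) or (y of red_bottle in the frame of blue_tray between -0.042 and 0.042 m and y of blue_bottle in the frame of blue_tray between 0.042 and 0.126 m and y of green_jar in the frame of blue_tray between -0.126 and -0.042 m) or (y of red_bottle in the frame of blue_tray between 0.042 and 0.126 m and y of blue_bottle in the frame of blue_tray between -0.126 and -0.042 m and y of green_jar in the frame of blue_tray between -0.042 and 0.042 m) or (y of red_bottle in the frame of blue_tray between 0.042 and 0.126 m and y of blue_bottle in the frame of blue_tray between -0.042 and 0.042 m and y of green_jar in the frame of blue_tray between -0.126 and -0.042 m)) and x of amber_bottle in the frame of white_tray between -0.054 and 0.054 m and z of amber_bottle in the frame of white_tray between 0 and 0.009 m and x of slide_carton in the frame of white_tray between -0.054 and 0.054 m and z of slide_carton in the frame of white_tray between 0 and 0.009 m and ((y of amber_bottle in the frame of white_tray between -0.126 and -0.042 m and y of slide_carton in the frame of white_tray between -0.042 and 0.042 m) or (y of amber_bottle in the frame of white_tray between -0.126 and -0.042 m and y of slide_carton in the frame of white_tray between 0.042 and 0.126 m) or (y of amber_bottle in the frame of white_tray between -0.042 and 0.042 m and y of slide_carton in the frame of white_tray between -0.126 and -0.042 m) or (y of amber_bottle in the frame of white_tray between -0.042 and 0.042 m and y of slide_carton in the frame of white_tray between 0.042 and 0.126 m) or (y of amber_bottle in the frame of white_tray between 0.042 and 0.126 m and y of slide_carton in the frame of white_tray between -0.126 and -0.042 m) or (y of amber_bottle in the frame of white_tray between 0.042 and 0.126 m and y of slide_carton in the frame of white_tray between -0.042 and 0.042 m)) and distance of each of yellow_bottle, tip_box, beaker from where it was at the start of the episode below 0.03 m); the robot touches nothing.
It fails at once if the yellow-capped bottle, tip box or beaker is shifted by more than 30 mm (distance of any of yellow_bottle, tip_box, beaker from where it was at the start of the episode above 0.03 m).
It fails at once if a bottle, the jar or the carton is tipped over (more than 0.7 rad from upright) (angle between any of red_bottle, blue_bottle, green_jar, amber_bottle, slide_carton, yellow_bottle's own z axis and vertical above 0.7 rad).
It also fails if it takes over 128 s, if anything falls off the work surface, if the arm or the gripper's body presses on something with over 40 N, if the wrist force passes 120 N, or if a joint passes its speed limit or range.

## Working session

There is one attempt and no reset: what is moved stays moved. The work goes in short steps, Python scripts to look and compute and a tool call to move; the robot and the scene stay as the last step left them, time stands still between calls to the robot, and variables do not carry over. Pictures are saved under pics/ and viewed, and the job is handed in when it is done.

Besides the shell and the picture viewer there is one more tool, called after "Call:" as name(argument=value, ...) on one line, values as JSON. send_rows: Moves the arm, as the interface text tells. Its arguments: {"type":"object","properties":{"jaw":{"type":"array","items":{"type":"number"}},"linear":{"type":"array","items":{"type":"array","items":{"type":"number"}}},"rot":{"type":"array","items":{"type":"array","items":{"type":"number"}}},"squeeze":{"type":"number"}},"required":["jaw","linear","rot"]}

```bash
ls; mkdir -p pics; python3 - <<'E'
from plant import env, optics
import cv2
s=env.read_state()
for k,v in s.items(): print(k,v)
print(env.pinch_z)
for n in ("scene","side","wrist"):
    print(n,optics.get_calibration(n))
    cv2.imwrite(f"pics/{n}0.png",optics.camera(n)[:,:,::-1])
E
```

```text
pics
t 0.0
qpos [-1.14598776e+00  3.20300684e-01  1.56565864e+00 -1.32636689e-05
  1.25740386e+00 -2.00149120e-02]
qvel [-7.74252230e-04  3.10748649e-05  3.40619203e-04  7.25660136e-04
  6.29739011e-04 -1.69833458e-03]
effort [ 2.16188950e-03 -4.15507007e+01 -2.34159994e+01  3.25504170e-04
  8.20504938e-03  2.02812964e-05]
tcp_pos [ 0.24719977 -0.51858371  0.20658517]
orientation [ 0.59831688 -0.59763509  0.37791651 -0.37686645]
wrist_force [-0.19955282  0.12262457 -0.01559818]
ft_torque [ 0.0143161  -0.03832566  0.01558942]
width 0.08525459616239799
-0.0187
scene {'mtx': array([[440.04828377,   0.        , 330.8497802 ],
       [  0.        , 440.04828377, 204.21108005],
       [  0.        ,   0.        ,   1.        ]]), 'world_to_cam': array([[-0.75482305,  0.65583029, -0.01134865,  0.36954289],
       [ 0.40874843,  0.45677364, -0.79011554, -0.18662377],
       [-0.51299794, -0.60103617, -0.61285287,  1.61524788],
       [ 0.        ,  0.        ,  0.        ,  1.        ]])}
side {'mtx': array([[495.31792083,   0.        , 327.22487757],
       [  0.        , 495.31792083, 200.21060851],
       [  0.        ,   0.        ,   1.        ]]), 'world_to_cam': array([[-0.77401034, -0.63316107,  0.00387913,  0.38848001],
       [-0.49204819,  0.59762798, -0.63303189,  0.28200495],
       [ 0.39849288, -0.49188195, -0.774116  ,  1.25719549],
       [ 0.        ,  0.        ,  0.        ,  1.        ]])}
wrist {'mtx': array([[350.07978934,   0.        , 319.30247743],
       [  0.        , 350.07978934, 202.35277824],
       [  0.        ,   0.        ,   1.        ]]), 'mount': array([[ 9.99999176e-01, -8.18624722e-04,  9.88744525e-04,
        -1.31416118e-03],
       [-1.17663132e-03, -2.76657429e-01,  9.60967888e-01,
        -1.66885039e-01],
       [-5.13128552e-04, -9.60968260e-01, -2.76658165e-01,
         7.14535488e-02],
       [ 0.00000000e+00,  0.00000000e+00,  0.00000000e+00,
         1.00000000e+00]])}
```

View pics/scene0.png

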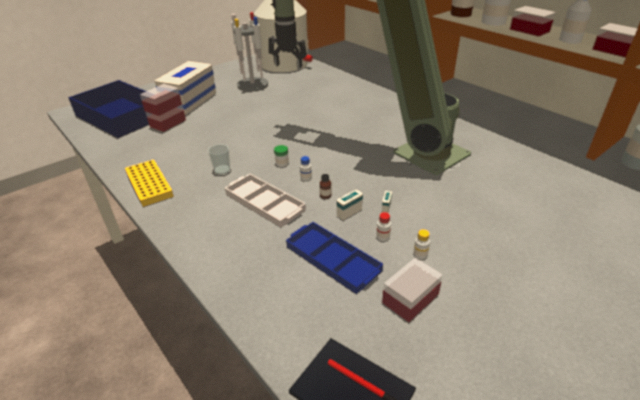

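View pics/side0.png

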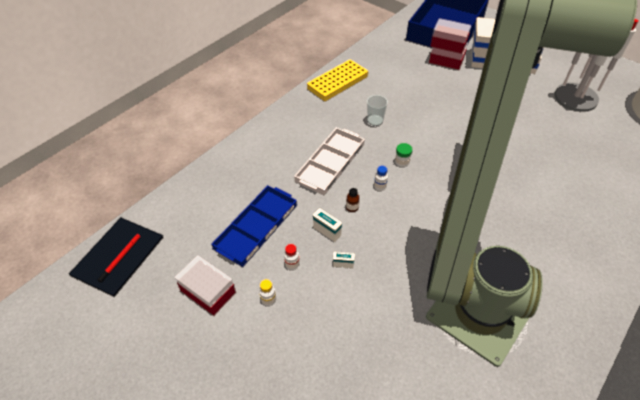

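View pics/wrist0.png

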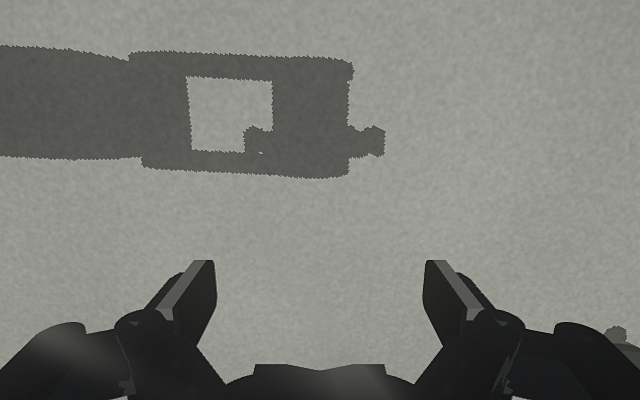

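Both fixed cameras show the trays and stock around scene (210–440, 140–310), with two cartons at (349,205) and (387,200). I'll enlarge that area.

```bash
cat > h.py <<'E'
import numpy as np, cv2
from scipy.spatial.transform import Rotation as R
from plant import env, optics
def cal(name,st=None):
    c=optics.get_calibration(name); K=c["mtx"]
    if name=="wrist":
        q=st["orientation"]; T=np.eye(4); T[:3,:3]=R.from_quat([q[1],q[2],q[3],q[0]]).as_matrix(); T[:3,3]=st["tcp_pos"]
        W=np.linalg.inv(T@c["mount"])
    else: W=c["world_to_cam"]
    return K,W
def back(KW,uv,z):
    K,W=KW; o=-W[:3,:3].T@W[:3,3]; d=W[:3,:3].T@np.linalg.solve(K,[uv[0],uv[1],1]); 
    return o+d*(z-o[2])/d[2]
def proj(KW,P):
    K,W=KW; p=K@(W[:3,:3]@np.asarray(P,float)+W[:3,3]); return p[:2]/p[2]
def tri(obs):
    A=[];b=[]
    for KW,uv in obs:
        K,W=KW;o=-W[:3,:3].T@W[:3,3]; d=W[:3,:3].T@np.linalg.solve(K,[uv[0],uv[1],1]);d/=np.linalg.norm(d)
        M=np.eye(3)-np.outer(d,d);A.append(M);b.append(M@o)
    return np.linalg.lstsq(np.vstack(A),np.hstack(b),rcond=None)[0]
def crop(src,dst,x0,y0,w,h,k):
    im=cv2.imread(src)[y0:y0+h,x0:x0+w]; im=cv2.resize(im,None,fx=k,fy=k,interpolation=cv2.INTER_CUBIC)
    for x in range((x0+19)//20*20,x0+w,20): cv2.putText(im,str(x),((x-x0)*k,8),0,.3,(0,0,255),1); cv2.line(im,((x-x0)*k,10),((x-x0)*k,16),(0,0,255),1)
    for y in range((y0+19)//20*20,y0+h,20): cv2.putText(im,str(y),(0,(y-y0)*k+3),0,.3,(0,0,255),1); cv2.line(im,(20,(y-y0)*k),(26,(y-y0)*k),(0,0,255),1)
    cv2.imwrite(dst,im)
E
python3 - <<'E'
from h import *
crop("pics/scene0.png","pics/sc1.png",205,135,240,180,3)
crop("pics/side0.png","pics/si1.png",170,80,260,195,3)
E
```

```text
(no output)
```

View pics/sc1.png

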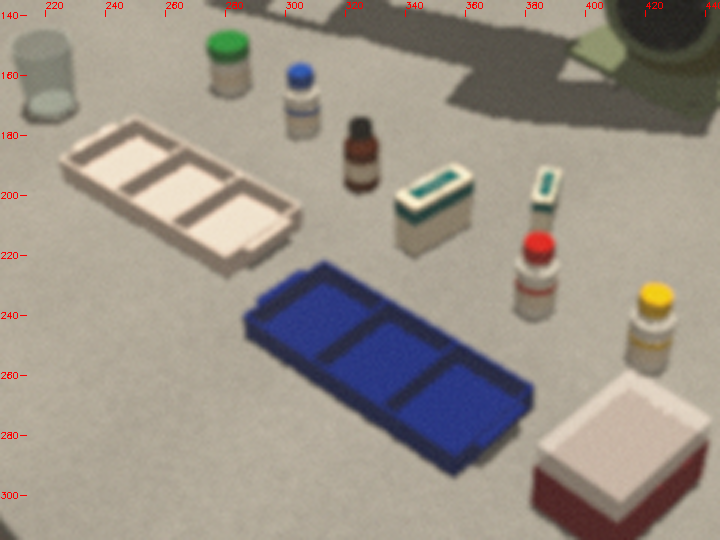

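View pics/si1.png

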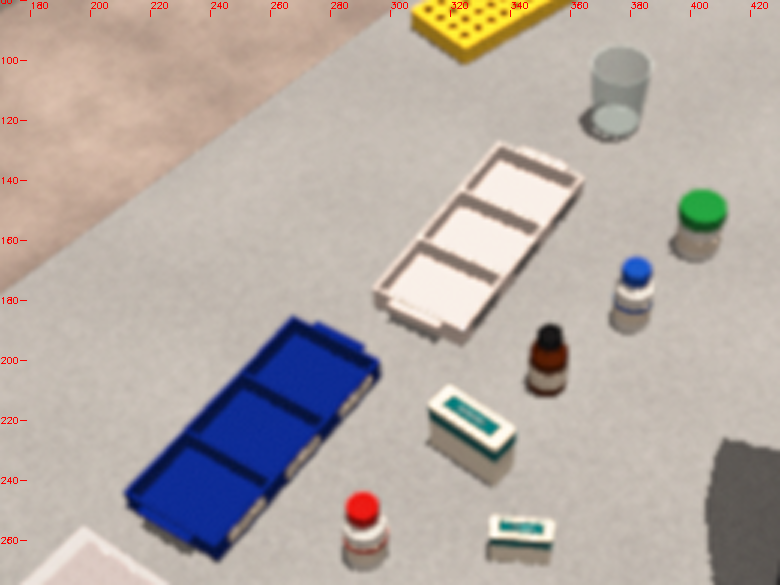

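```bash
python3 - <<'E'
from h import *
S=cal("scene");D=cal("side")
s=lambda p:(205+p[0]/3,135+p[1]/3); d=lambda p:(170+p[0]/3,80+p[1]/3)
for n,a,b,z in [("red",(539,240),(362,501),.08),("blue",(301,73),(637,268),.08),("green",(228,41),(703,206),.062),("amber",(361,124),(550,334),.078),("yellow",(656,293),None,.08)]:
    sb=d(b) if b else (266,284.5)
    print(n,back(S,s(a),z)[:2].round(4),back(D,sb,z)[:2].round(4),tri([(S,s(a)),(D,sb)]).round(4))
def rect(n,A,B,z):
    print(n)
    for KW,f,L in((S,s,A),(D,d,B)):
        P=np.array([back(KW,f(p),z)[:2] for p in L]); print(P.round(3).tolist(), "c",P.mean(0).round(4),"sides",np.linalg.norm(P-np.roll(P,-1,0),axis=1).round(3), np.degrees(np.arctan2(*(np.roll(P,-1,0)-P)[:, ::-1].T)).round(1))
rect("blue",[(323,263),(245,320),(455,470),(531,385)],[(379,360),(292,318),(128,494),(218,558)],.028)
rect("white",[(133,118),(62,160),(230,272),(300,205)],[(582,180),(500,143),(376,293),(462,343)],.028)
rect("carton",[(455,165),(396,200),(412,215),(473,178)],[(494,456),(515,431),(449,386),(429,405)],.062)
rect("small",[(540,168),(531,205),(552,208),(562,170)],[(490,516),(554,518),(553,535),(488,533)],.05)
print(back(D,(375,123),0), back(D,(377,97),.085),back(S,(220,152),.085)) 
E
```

```text
red [0.4636 0.1971] [0.4634 0.1972] [0.4635 0.197  0.0799]
blue [ 0.447  -0.1751] [ 0.4385 -0.1781] [ 0.4413 -0.1829  0.074 ]
green [ 0.4494 -0.31  ] [ 0.4447 -0.3078] [ 0.4469 -0.3124  0.0588]
amber [ 0.4606 -0.0581] [ 0.4538 -0.0578] [ 0.4565 -0.0621  0.0733]
yellow [0.4408 0.3153] [0.4363 0.3175] [0.4382 0.315  0.077 ]
blue
[[0.595, 0.041], [0.699, 0.057], [0.678, 0.312], [0.564, 0.287]] c [0.6337 0.1744] sides [0.105 0.257 0.117 0.248] [   8.3   94.6 -167.5  -82.8]
[[0.586, 0.04], [0.689, 0.054], [0.658, 0.302], [0.546, 0.298]] c [0.6201 0.1735] sides [0.104 0.25  0.112 0.262] [   8.1   97.2 -177.9  -81.2]
white
[[0.595, -0.294], [0.695, -0.276], [0.669, -0.007], [0.554, -0.045]] c [ 0.6283 -0.1555] sides [0.102 0.27  0.121 0.252] [   9.9   95.5 -161.9  -80.8]
[[0.584, -0.289], [0.689, -0.278], [0.647, -0.024], [0.538, -0.029]] c [ 0.6145 -0.155 ] sides [0.106 0.258 0.109 0.264] [   5.7   99.4 -177.7  -79.9]
carton
[[0.423, 0.043], [0.506, 0.047], [0.51, 0.075], [0.424, 0.071]] c [0.4656 0.0592] sides [0.083 0.028 0.086 0.028] [   2.6   81.3 -177.5  -93.9]
[[0.413, 0.077], [0.416, 0.043], [0.496, 0.041], [0.496, 0.07]] c [0.455  0.0581] sides [0.034 0.08  0.029 0.083] [-85.4  -1.4  90.1 175.2]
small
[[0.35, 0.093], [0.402, 0.13], [0.39, 0.147], [0.336, 0.111]] c [0.3692 0.1203] sides [0.063 0.021 0.065 0.022] [  35.5  124.8 -145.9  -50.8]
[[0.38, 0.123], [0.336, 0.089], [0.326, 0.104], [0.371, 0.138]] c [0.353  0.1136] sides [0.056 0.018 0.057 0.018] [-142.7  124.5   37.3  -56.8]
[ 0.62093122 -0.40506593  0.        ] [ 0.64091572 -0.43282936  0.085     ] [ 0.6359638  -0.39672654  0.085     ]
```

The larger carton measures about 83 × 29 mm, so it is the one meant. The other is about 60 × 20 mm. Next I'll work out the tool axes for a wrist view.

```bash
python3 - <<'E'
from h import *
s=env.read_state();q=s["orientation"];M=R.from_quat([q[1],q[2],q[3],q[0]]).as_matrix()
print(M.round(3)); print("jaw yaw",np.degrees(np.arctan2(M[1,0],M[0,0])))
E
```

```text
[[ 0.43  -0.001  0.903]
 [-0.903  0.001  0.43 ]
 [-0.001 -1.     0.   ]]
jaw yaw -64.512329716775
```

Call:
send_rows(jaw=[8.5,8.5,8.5,8.5,8.5,8.5,8.5,8.5,8.5,8.5], linear=[[2.5,5.2,5],[5,10.4,9.3],[7.5,15.6,9.3],[10,20.8,9.3],[12.5,26,9.3],[15,31,9.3],[17.5,36.4,9.3],[20.3,41.9,9.3],[20.3,41.9,9.3],[20.3,41.9,9.3]], rot=[[0,0,-5],[0,0,-10],[0,0,-15],[0,0,-20],[0,0,-25.5],[0,0,-25.5],[0,0,-25.5],[0,0,-25.5],[0,0,-25.5],[0,0,-25.5]])

```text
t: 1.4
tcp_pos: [0.4501, -0.1002, 0.3002]
orientation: [-0.5, 0.501, -0.5, 0.5]
wrist_force: [-0.4, -0.4, 0.4]
width: 0.0853
```

```bash
cat > snap.py <<'E'
import sys,json
from h import *
s=env.read_state(); im=optics.camera("wrist")
n=sys.argv[1]; cv2.imwrite(f"pics/{n}.png",im[:,:,::-1])
json.dump({k:(v.tolist() if hasattr(v,"tolist") else v) for k,v in s.items()},open(f"{n}.json","w"))
print(s["t"],s["tcp_pos"],s["qvel"].round(3))
E
python3 snap.py w1
```

```text
1.4 [ 0.45010853 -0.10022777  0.30015481] [-0.036 -0.006  0.001  0.    -0.001  0.003]
```

View pics/w1.png

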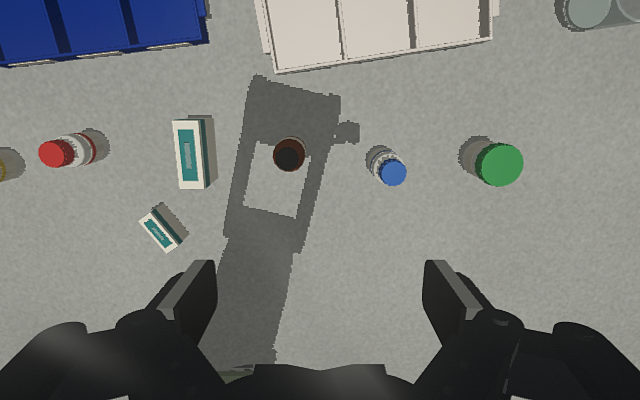

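Clear top-down view: red cap (57,154), carton (190,154), amber (288,158), blue (392,172), green (499,165). I'll enlarge for accuracy.

```bash
python3 - <<'E'
from h import *
crop("pics/w1.png","pics/w1a.png",0,0,260,195,3)
crop("pics/w1.png","pics/w1b.png",250,0,260,195,3)
E
```

```text
(no output)
```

View pics/w1a.png

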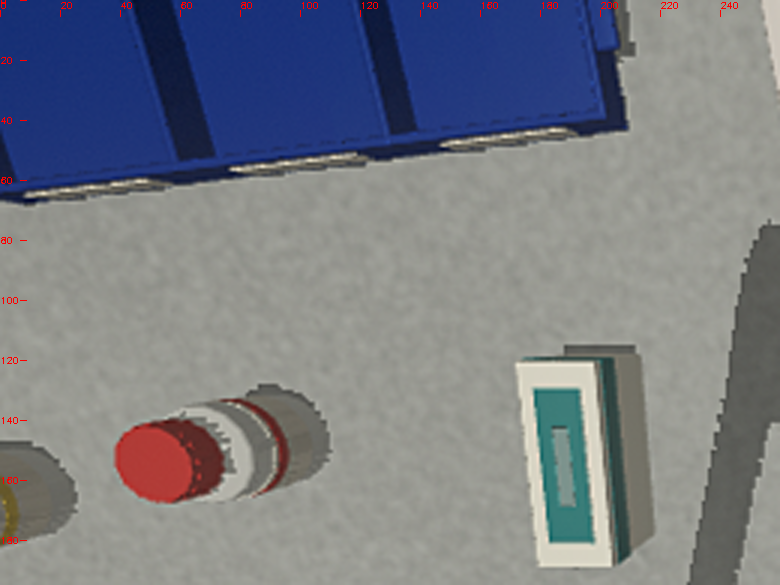

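View pics/w1b.png

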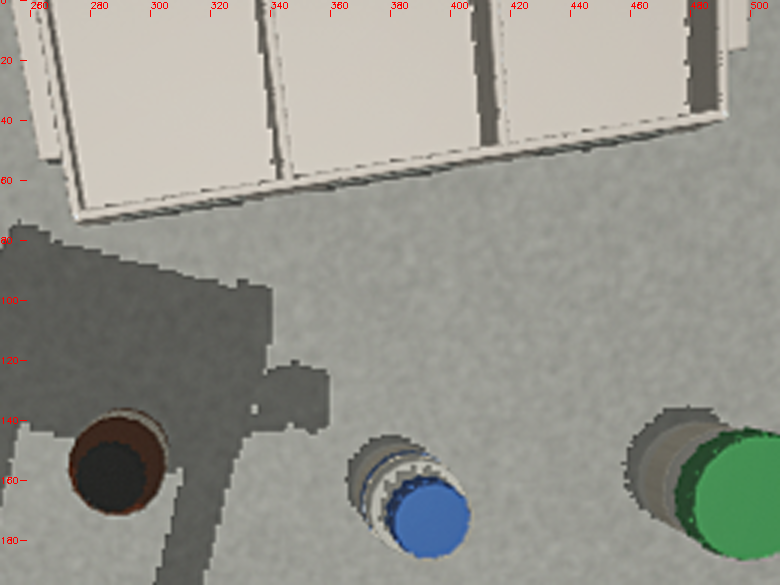

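```bash
python3 - <<'E'
from h import *
import json
s=json.load(open("w1.json")); KW=cal("wrist",s)
for n,p,z in [("red",(51.3,153.7),.08),("amber",(287,159),.078),("blue",(394,173.7),.08),("green",(502,165.5),.062)]:
    print(n,back(KW,p,z).round(4))
P=np.array([back(KW,(a/3,b/3),.062)[:2] for a,b in[(516,363),(596,361),(613,566),(539,566)]]);print(P.round(4),P.mean(0).round(4))
print(np.linalg.norm(P-np.roll(P,-1,0),axis=1))
for e in (P[0]-P[3],P[1]-P[2]): print(np.degrees(np.arctan2(e[1],e[0])))
a=back(KW,(275,72),.028)[:2];b=back(KW,(492.3,37.7),.028)[:2]
def tray(a,b,first):
    e=a-b; L=np.linalg.norm(e); e/=L; print("len",L,"yaw",np.degrees(np.arctan2(e[1],e[0]))-90)
    ex=np.array([e[1],-e[0]]); return (a+b)/2+54*ex/1000, e,ex
c,e,ex=tray(a,b,0);print("white",a,b,c, [ (c+k*.084*e).round(4).tolist() for k in(-1,0,1)])
# blue: from bottom corner & edge direction
a=back(KW,(208.7,43.3),0)[:2]; b=back(KW,(8,67.3),0)[:2]; e=b-a;e/=np.linalg.norm(e);ex=np.array([e[1],-e[0]])
print("blue yaw",np.degrees(np.arctan2(e[1],e[0]))-90, a); c=a+e*.128+ex*.054; print("blue",c,[ (c+k*.084*e).round(4).tolist() for k in(-1,0,1)])
E
```

```text
red [0.4655 0.1973 0.08  ]
amber [ 0.4592 -0.0629  0.078 ]
blue [ 0.4429 -0.1829  0.08  ]
green [ 0.449  -0.3126  0.062 ]
[[0.4998 0.0672]
 [0.5005 0.037 ]
 [0.4212 0.0379]
 [0.4212 0.0672]] [0.4607 0.0523]
[0.03014504 0.07928967 0.02934492 0.07854648]
-0.028171910156289955
-0.5996846276117115
len 0.2538149041862085 yaw 8.400390934762143
white [ 0.55428864 -0.04678554] [ 0.5913684  -0.29787735] [ 0.62624917 -0.16444259] [[0.6385, -0.2475], [0.6262, -0.1644], [0.614, -0.0813]]
blue yaw 6.230091410295088 [0.58949845 0.03669843]
blue [0.62928878 0.16980263] [[0.6384, 0.0863], [0.6293, 0.1698], [0.6202, 0.2533]]
```

Call:
send_rows(jaw=[8.5,8.5,8.5,8.5,8.5,8.5,8.5,3.0,3.0,3.0], linear=[[0.9,3.75,-4],[0.9,3.75,-10],[0.9,3.75,-16],[0.9,3.75,-22],[0.9,3.75,-26],[0.9,3.75,-28.2],[0.9,3.75,-28.2],[0.9,3.75,-28.2],[0.9,3.75,-28.2],[0.9,3.75,-28.2]], rot=[[0,0,0],[0,0,0],[0,0,0],[0,0,0],[0,0,0],[0,0,0],[0,0,0],[0,0,0],[0,0,0],[0,0,0]], squeeze=40)

```text
t: 2.7
tcp_pos: [0.4604, -0.063, 0.0198]
orientation: [-0.5, 0.5, -0.499, 0.501]
wrist_force: [-0.3, -1.1, 6.9]
width: 0.0362
```

```bash
python3 snap.py w2; python3 -c "
from h import *
print(env.read_state()['width'])"
```

```text
2.7 [ 0.46037919 -0.06300883  0.01978556] [ 0.005 -0.005 -0.005  0.002  0.008 -0.   ]
0.03653924372291302
```

View pics/w2.png

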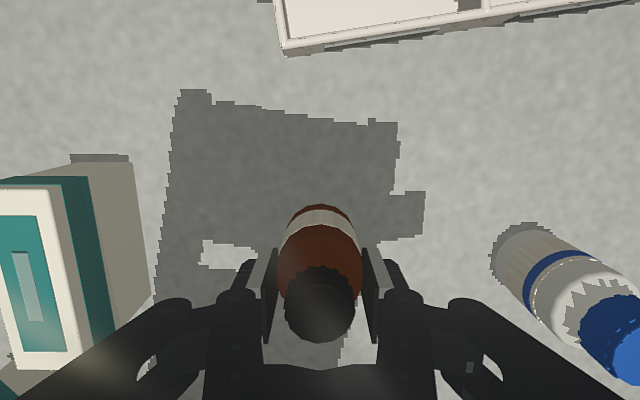

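The amber bottle is between the pads, but the width reads 36.5 mm against 39 mm, with 7 N upward. I'll test with a small lift.

Call:
send_rows(jaw=[3.0,3.0,3.0,3.0], linear=[[0,0,1],[0,0,2],[0,0,3],[0,0,3]], rot=[[0,0,0],[0,0,0],[0,0,0],[0,0,0]])

```text
t: 3.25
tcp_pos: [0.4601, -0.0627, 0.0494]
orientation: [-0.5, 0.5, -0.499, 0.501]
wrist_force: [0.6, -0.8, -0.8]
width: 0.0364
```

```bash
python3 snap.py w3; python3 - <<'E'
from h import *
for n in ("side","scene"):
    cv2.imwrite(f"pics/{n}3.png",optics.camera(n)[:,:,::-1])
crop("pics/side3.png","pics/si3.png",300,140,100,75,8)
E
```

```text
3.25 [ 0.46014495 -0.06265464  0.04943011] [ 0.     0.016  0.017 -0.    -0.008 -0.   ]
```

View pics/w3.png

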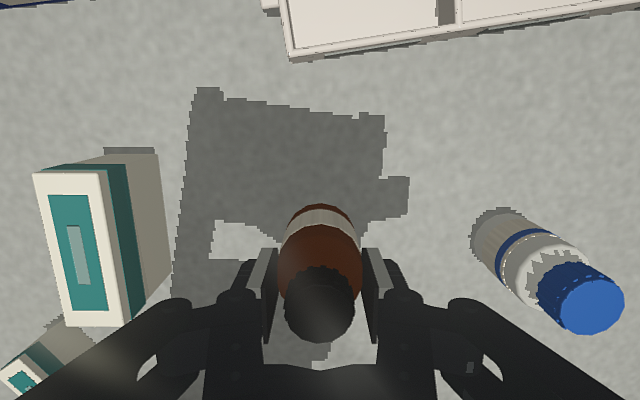

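View pics/si3.png

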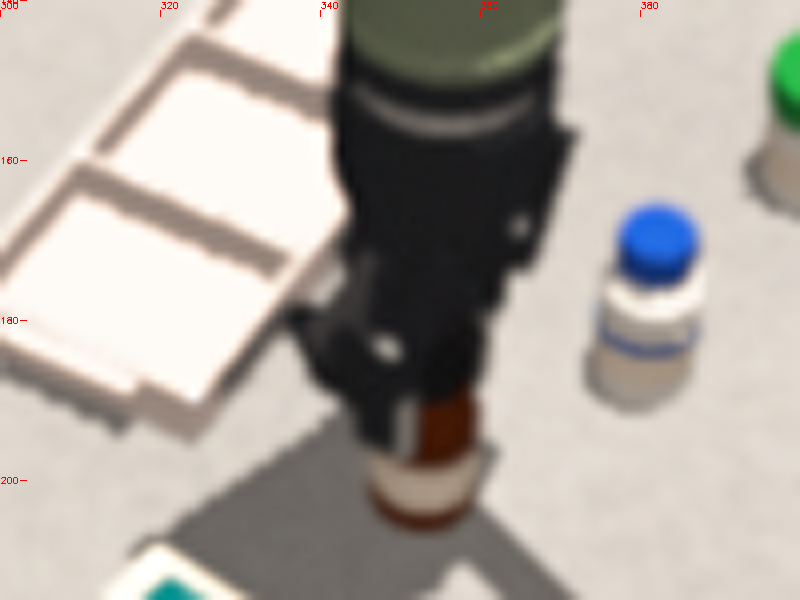

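Lift holds firm and upright; the grip is unchanged. Next, the far white pocket.

Call:
send_rows(jaw=[3.0,3.0,3.0,3.0,3.0,3.0,3.0,3.0,3.0,3.0], linear=[[0,0,3],[1.5,-1.5,5],[5,-5,6],[8.5,-9,6],[12,-12.5,6],[15,-16,6],[17.9,-18.5,4],[17.9,-18.5,1],[17.9,-18.5,0],[17.9,-18.5,0]], rot=[[0,0,0],[0,0,2],[0,0,4],[0,0,6],[0,0,8],[0,0,8],[0,0,8],[0,0,8],[0,0,8],[0,0,8]])

```text
t: 4.65
tcp_pos: [0.6376, -0.247, 0.0475]
orientation: [-0.533, 0.534, -0.465, 0.463]
wrist_force: [0.2, 0.1, -0.9]
width: 0.036
```

```bash
python3 snap.py w4
```

```text
4.65 [ 0.63761606 -0.24704001  0.04750385] [ 0.002 -0.029 -0.03   0.002  0.004 -0.001]
```

View pics/w4.png

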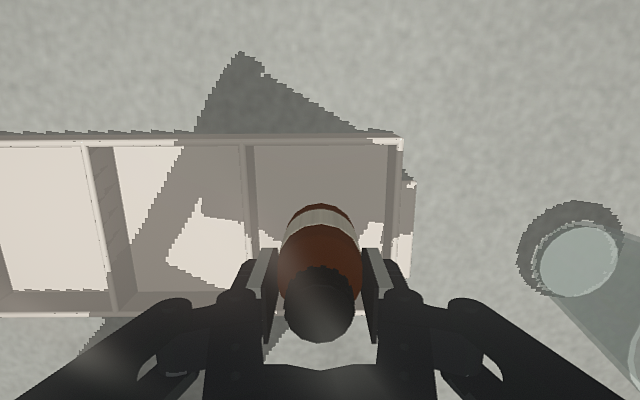

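Bottle is centred over the pocket (pocket walls at u≈253 and 385, bottle at 319). Lowering.

Call:
send_rows(jaw=[3.0,3.0,3.0,3.0], linear=[[0,0,-1.2],[0,0,-2.1],[0,0,-2.4],[0,0,-2.4]], rot=[[0,0,0],[0,0,0],[0,0,0],[0,0,0]])

```text
t: 5.2
tcp_pos: [0.6385, -0.2476, 0.0244]
orientation: [-0.534, 0.534, -0.464, 0.464]
wrist_force: [0.9, -0.0, -1.1]
width: 0.0361
```

Call:
send_rows(jaw=[3.0,3.0,4.2,5.0,6.5,7.0,7.5,8.5,8.5], linear=[[0,0,-0.1],[0,0,-0.1],[0,0,-0.1],[0,0,-0.1],[0,0,-0.1],[0,0,2],[0,0,7],[0,0,11],[0,0,11]], rot=[[0,0,0],[0,0,0],[0,0,0],[0,0,0],[0,0,0],[0,0,0],[0,0,0],[0,0,0],[0,0,0]])

```text
t: 6.32
tcp_pos: [0.6407, -0.2485, 0.1389]
orientation: [0.535, -0.533, 0.461, -0.467]
wrist_force: [0.5, 0.0, -0.4]
width: 0.085
```

```bash
python3 snap.py w5
```

```text
6.325 [ 0.64069616 -0.24845463  0.13893558] [-0.     0.045  0.074 -0.001 -0.017 -0.001]
```

View pics/w5.png

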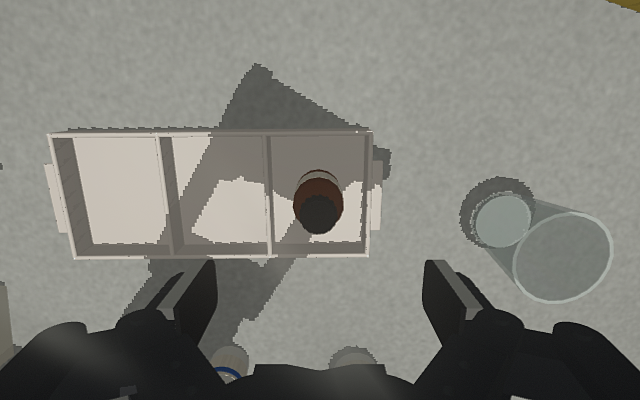

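Amber bottle stands in the pocket. Next, the green jar.

Call:
send_rows(jaw=[8.5,8.5,8.5,8.5,8.5,8.5,8.5,4.0,4.0,4.0], linear=[[-5.5,-2,0],[-11,-4,0],[-16,-5.5,0],[-19,-6.5,0],[-19,-6.5,-4],[-19,-6.5,-8.5],[-19,-6.5,-10.1],[-19,-6.5,-10.1],[-19,-6.5,-10.1],[-19,-6.5,-10.1]], rot=[[0,0,0],[0,0,0],[0,0,0],[0,0,0],[0,0,0],[0,0,0],[0,0,0],[0,0,0],[0,0,0],[0,0,0]])

```text
t: 7.62
tcp_pos: [0.4507, -0.3139, 0.0367]
orientation: [0.534, -0.533, 0.462, -0.466]
wrist_force: [-0.8, 0.9, 8.1]
width: 0.0398
```

```bash
python3 snap.py w6
```

```text
7.625 [ 0.45065952 -0.31391669  0.03666216] [ 0.    -0.004  0.01  -0.005  0.002  0.   ]
```

View pics/w6.png

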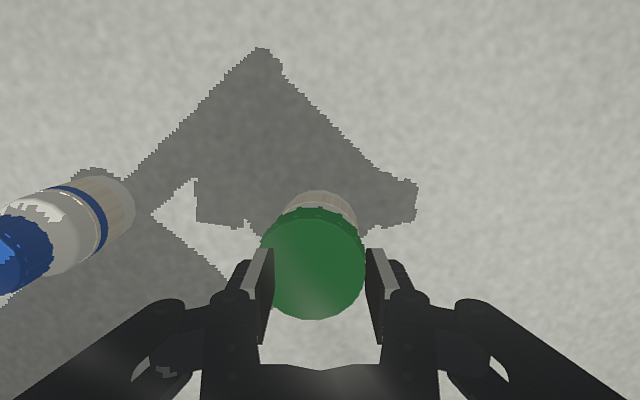

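The width reads 39.8 mm, too small for a 50 mm lid, and the tool has been pushed up 4 mm. I'll check from the side.

```bash
python3 - <<'E'
from h import *
for n in ("side","scene"):
    cv2.imwrite(f"pics/{n}6.png",optics.camera(n)[:,:,::-1])
crop("pics/side6.png","pics/si6.png",360,110,90,70,8)
crop("pics/scene6.png","pics/sc6.png",235,95,90,70,8)
S=cal("scene");D=cal("side")
for z in(0.03,.04,.05,.062): print(z,proj(S,[.4507,-.3139,z]),proj(D,[.4507,-.3139,z]))
E
```

```text
0.03 [280.777975   156.22748588] [402.56597416 153.9799057 ]
0.04 [280.54750855 153.79176633] [402.95209685 151.74088182]
0.05 [280.31521024 151.3366865 ] [403.34207017 149.47952915]
0.062 [280.03400332 148.36470857] [403.81520257 146.73595882]
```

View pics/si6.png

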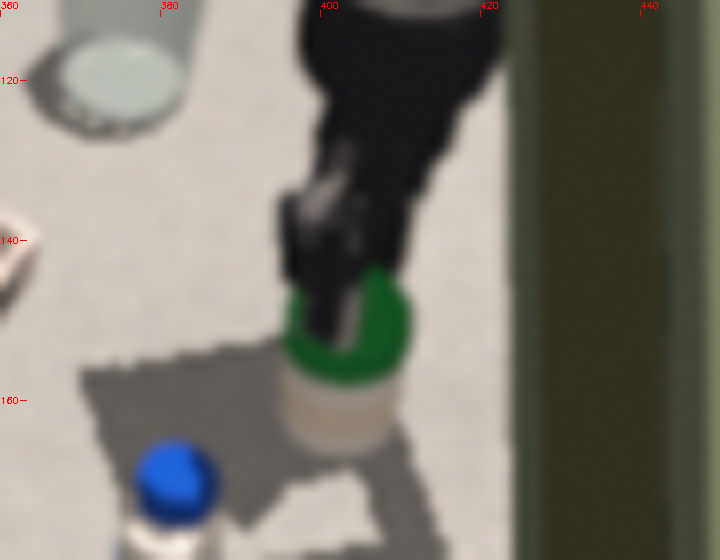

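View pics/sc6.png

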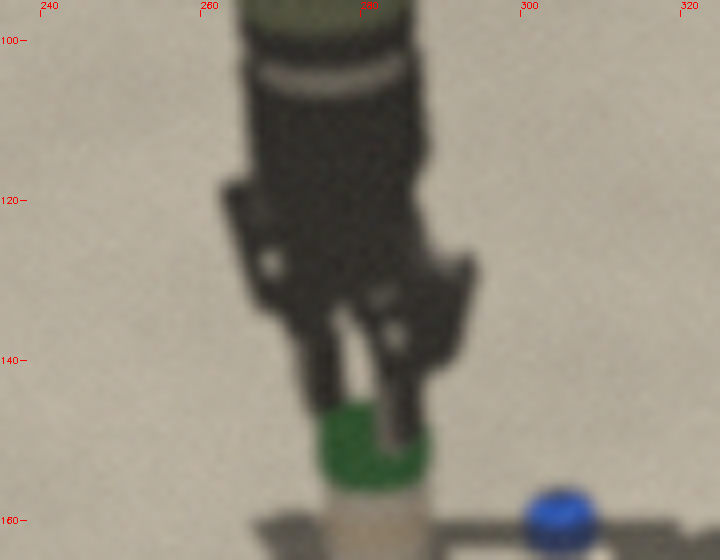

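The fingertips are resting on top of the lid, so the pads sit about 25 mm above the TCP at this opening. I'll reopen, go 16 mm lower and regrip.

Call:
send_rows(jaw=[8.5,8.5,8.5,8.5,8.5,4.4,4.4,4.4,4.4], linear=[[0,0,1.5],[0,0,1.5],[0,0,1.5],[0,0,-1],[0,0,-1.7],[0,0,-1.7],[0,0,-1.7],[0,0,-1.7],[0,0,-1.7]], rot=[[0,0,0],[0,0,0],[0,0,0],[0,0,0],[0,0,0],[0,0,0],[0,0,0],[0,0,0],[0,0,0]])

```text
t: 8.9
tcp_pos: [0.4489, -0.3129, 0.0172]
orientation: [0.534, -0.534, 0.463, -0.465]
wrist_force: [0.6, -0.0, 4.2]
width: 0.0484
```

```bash
python3 - <<'E'
from h import *
for n in ("side","scene"):
    cv2.imwrite(f"pics/{n}7.png",optics.camera(n)[:,:,::-1])
crop("pics/side7.png","pics/si7.png",360,110,90,70,8)
E
```

```text
(no output)
```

View pics/si7.png

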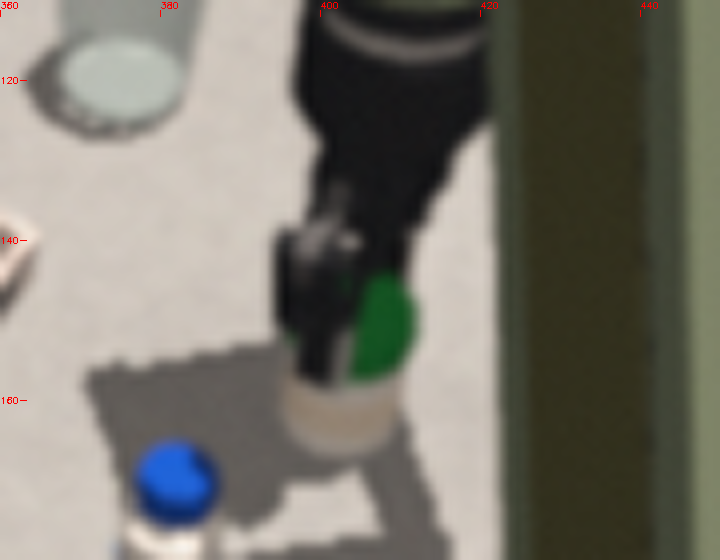

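Good grip now, with the pads over the whole lid. Carrying the jar to the blue tray.

Call:
send_rows(jaw=[4.4,4.4,4.4,4.4,4.4,4.4,4.4,4.4,4.4,4.4], linear=[[0,0,5],[1,2,10],[3.4,7,12],[5.9,12.2,12],[8.4,17.4,12],[10.9,22.6,12],[13.4,28,12],[16,33.5,12],[18,37.8,9],[19,39.8,6]], rot=[[0,0,0],[0,0,0],[0,0,0],[0,0,0],[0,0,0],[0,0,0],[0,0,0],[0,0,0],[0,0,0],[0,0,0]])

```text
t: 10.25
tcp_pos: [0.6391, 0.0882, 0.0753]
orientation: [0.534, -0.534, 0.463, -0.463]
wrist_force: [-0.0, -0.1, -0.7]
width: 0.0488
```

```bash
python3 snap.py w8
```

```text
10.25 [0.63911157 0.0881827  0.07531701] [ 0.208  0.358  0.056 -0.016 -0.385  0.228]
```

View pics/w8.png

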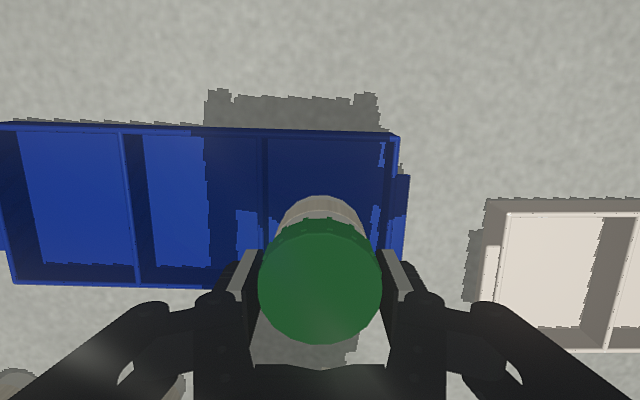

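```bash
python3 - <<'E'
from h import *
import json
s=json.load(open("w8.json")); KW=cal("wrist",s)
fr,fl,nl=[back(KW,p,.028)[:2] for p in[(399,134),(2,122),(14,287)]]
print(fr,fl,nl,np.linalg.norm(fr-fl),np.linalg.norm(fl-nl), (fr+nl)/2)
e=fl-fr; print(np.degrees(np.arctan2(e[1],e[0]))-90); e/=np.linalg.norm(e); c=(fr+nl)/2
print([(c+k*.084*e).round(4).tolist() for k in(-1,0,1)])
S=env.read_state(); print(S["tcp_pos"],S["qvel"].round(3))
E
```

```text
[0.69748109 0.04937155] [0.67101453 0.28551848] [0.55926156 0.28912031] 0.237625435895451 0.11181100016986986 [0.62837132 0.16924593]
6.394832349072175
[[0.6377, 0.0858], [0.6284, 0.1692], [0.619, 0.2527]]
[0.6371708  0.08953515 0.07052358] [-0.04  -0.027  0.044 -0.021  0.102 -0.047]
```

Call:
send_rows(jaw=[4.4,4.4,4.4,4.4,4.4], linear=[[0,0,-2],[0,0,-4],[0,0,-5.2],[0,0,-5.5],[0,0,-5.5]], rot=[[0,0,0],[0,0,0],[0,0,0],[0,0,0],[0,0,0]])

```text
t: 10.92
tcp_pos: [0.6388, 0.0852, 0.022]
orientation: [0.534, -0.533, 0.464, -0.464]
wrist_force: [0.0, 1.0, -0.2]
width: 0.0486
```

Call:
send_rows(jaw=[4.4,5.3,6.0,6.8,6.8,7.0,8.5,8.5], linear=[[0,0,-0.1],[0,0,-0.1],[0,0,-0.1],[0,0,0],[0,0,3],[0,0,7],[0,0,11],[0,0,11]], rot=[[0,0,0],[0,0,0],[0,0,0],[0,0,0],[0,0,0],[0,0,0],[0,0,0],[0,0,0]])

```text
t: 11.92
tcp_pos: [0.6408, 0.0857, 0.1355]
orientation: [0.536, -0.531, 0.462, -0.466]
wrist_force: [-0.2, -0.3, 0.6]
width: 0.0849
```

```bash
python3 snap.py w9
```

```text
11.925 [0.64077788 0.08573455 0.13550505] [ 0.001  0.04   0.074  0.    -0.017 -0.   ]
```

View pics/w9.png

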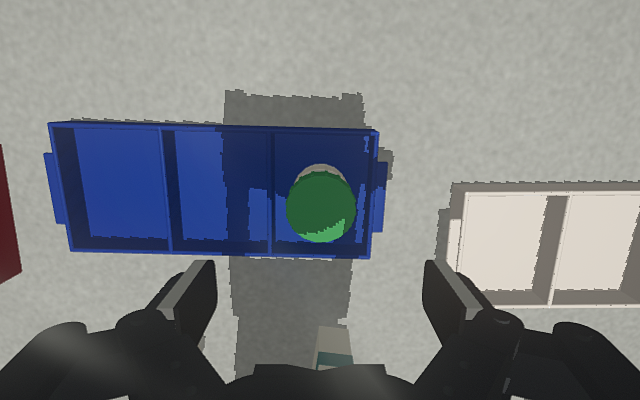

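Jar sits upright in its pocket. Next, the blue bottle.

Call:
send_rows(jaw=[8.5,8.5,8.5,8.5,8.5,8.5,8.5,8.5,8.5,8.5], linear=[[-3.3,-4.5,0],[-6.6,-9,0],[-10,-13.5,0],[-13.3,-18,0],[-16.5,-22.7,0],[-19.5,-26.9,0],[-19.5,-26.9,-4],[-19.5,-26.9,-9],[-19.5,-26.9,-12],[-19.5,-26.9,-12.3]], rot=[[0,0,0],[0,0,0],[0,0,0],[0,0,0],[0,0,0],[0,0,0],[0,0,0],[0,0,0],[0,0,0],[0,0,0]])

```text
t: 13.22
tcp_pos: [0.4407, -0.1824, 0.0057]
orientation: [-0.533, 0.534, -0.467, 0.461]
wrist_force: [-0.3, 0.0, 0.2]
width: 0.0852
```

Call:
send_rows(jaw=[3.2,3.2,3.2,3.2], linear=[[0,0,0],[0,0,0],[0,0,0],[0,0,0]], rot=[[0,0,0],[0,0,0],[0,0,0],[0,0,0]])

```text
t: 13.72
tcp_pos: [0.4443, -0.1838, 0.0098]
orientation: [0.534, -0.533, 0.463, -0.465]
wrist_force: [-1.0, 1.5, 6.2]
width: 0.0379
```

```bash
python3 snap.py w10
```

```text
13.725 [ 0.44432606 -0.18382068  0.00981548] [-0.001 -0.001  0.001 -0.002 -0.001 -0.   ]
```

View pics/w10.png

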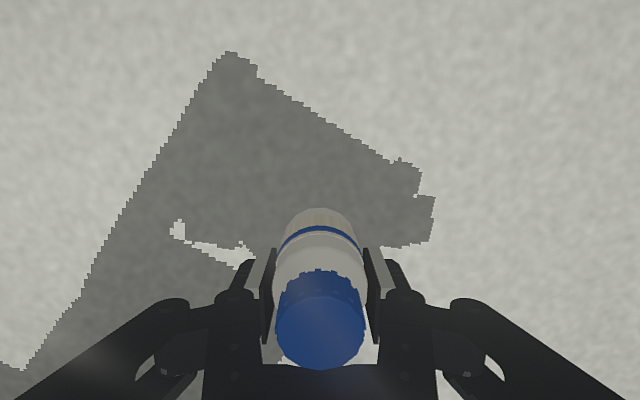

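Call:
send_rows(jaw=[3.2,3.2,3.2,3.2,3.2,3.2,3.2,3.2,3.2,3.2], linear=[[0,0,4],[0.5,1,9],[2.5,4.7,12.5],[5.2,9.9,12.5],[8,15.2,12.5],[10.7,20.4,12.5],[13.4,25.6,12.5],[16,30.7,12.5],[18.5,35.2,10],[18.5,35.2,6]], rot=[[0,0,0],[0,0,0],[0,0,0],[0,0,0],[0,0,0],[0,0,0],[0,0,0],[0,0,0],[0,0,0],[0,0,0]])

```text
t: 15.02
tcp_pos: [0.6313, 0.1724, 0.0691]
orientation: [0.536, -0.533, 0.462, -0.464]
wrist_force: [-0.0, -0.9, -1.1]
width: 0.0376
```

```bash
python3 snap.py w11
```

```text
15.025 [0.63126493 0.17243995 0.06910279] [-0.042  0.283  0.463 -0.027 -0.649 -0.013]
```

View pics/w11.png

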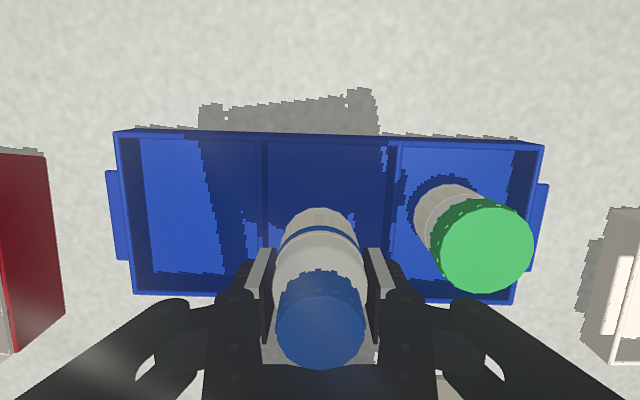

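Call:
send_rows(jaw=[3.2,3.2,3.2,3.2,3.2], linear=[[0,0,-2],[0,0,-4],[0,0,-5.2],[0,0,-5.5],[0,0,-5.5]], rot=[[0,0,0],[0,0,0],[0,0,0],[0,0,0],[0,0,0]])

```text
t: 15.7
tcp_pos: [0.6289, 0.1684, 0.0144]
orientation: [0.534, -0.533, 0.464, -0.464]
wrist_force: [0.2, -0.4, 0.2]
width: 0.0373
```

Call:
send_rows(jaw=[3.2,4.2,5.0,5.8,5.8,5.8,7.5,8.5], linear=[[0,0,-0.1],[0,0,-0.1],[0,0,-0.1],[0,0,0],[0,0,3],[0,0,8],[0,0,12.5],[0,0,12.5]], rot=[[0,0,0],[0,0,0],[0,0,0],[0,0,0],[0,0,0],[0,0,0],[0,0,0],[0,0,0]])

```text
t: 16.7
tcp_pos: [0.631, 0.1691, 0.1431]
orientation: [0.536, -0.531, 0.462, -0.466]
wrist_force: [-0.3, 0.0, 0.2]
width: 0.0851
```

```bash
python3 snap.py w12
```

```text
16.7 [0.63100666 0.16909947 0.14312344] [-0.     0.047  0.085 -0.002 -0.019  0.001]
```

View pics/w12.png

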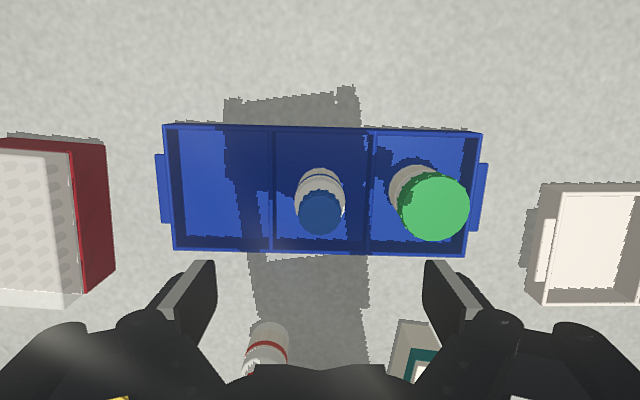

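Call:
send_rows(jaw=[8.5,8.5,8.5,8.5,8.5,8.5,8.5], linear=[[-5.5,1,0],[-11,2,0],[-16.4,2.8,0],[-16.4,2.8,-4],[-16.4,2.8,-9],[-16.4,2.8,-13],[-16.4,2.8,-13]], rot=[[0,0,0],[0,0,0],[0,0,0],[0,0,0],[0,0,0],[0,0,0],[0,0,0]])

```text
t: 17.62
tcp_pos: [0.4608, 0.195, 0.005]
orientation: [-0.53, 0.537, -0.466, 0.462]
wrist_force: [-0.1, 0.1, 0.3]
width: 0.0853
```

Call:
send_rows(jaw=[3.2,3.2,3.2,3.2], linear=[[0,0,0],[0,0,0],[0,0,0],[0,0,0]], rot=[[0,0,0],[0,0,0],[0,0,0],[0,0,0]])

```text
t: 18.12
tcp_pos: [0.4655, 0.1969, 0.01]
orientation: [0.535, -0.533, 0.463, -0.465]
wrist_force: [0.1, 0.2, 6.6]
width: 0.0373
```

```bash
python3 snap.py w13
```

```text
18.125 [0.46549006 0.19687282 0.01004402] [-0.002  0.001  0.001 -0.001 -0.001 -0.   ]
```

View pics/w13.png

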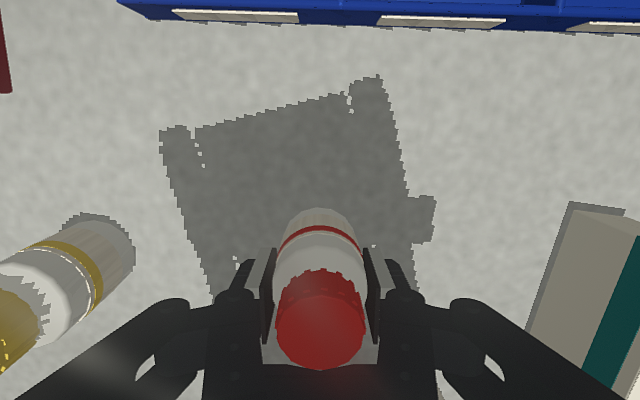

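Call:
send_rows(jaw=[3.2,3.2,3.2,3.2,3.2,3.2,3.2,3.2,3.2], linear=[[0,0,4],[0,0,9],[3.5,1.3,12.5],[8.5,3.1,12.5],[13,4.7,12.5],[15.5,5.6,10],[15.5,5.6,6],[15.5,5.6,4],[15.5,5.6,4]], rot=[[0,0,0],[0,0,0],[0,0,0],[0,0,0],[0,0,0],[0,0,0],[0,0,0],[0,0,0],[0,0,0]])

```text
t: 19.3
tcp_pos: [0.6181, 0.2519, 0.0468]
orientation: [-0.532, 0.535, -0.465, 0.463]
wrist_force: [0.4, 0.0, -0.9]
width: 0.0377
```

```bash
python3 snap.py w14
```

```text
19.3 [0.6180523  0.25188779 0.04676362] [ 0.    -0.036 -0.045 -0.001  0.008  0.   ]
```

View pics/w14.png

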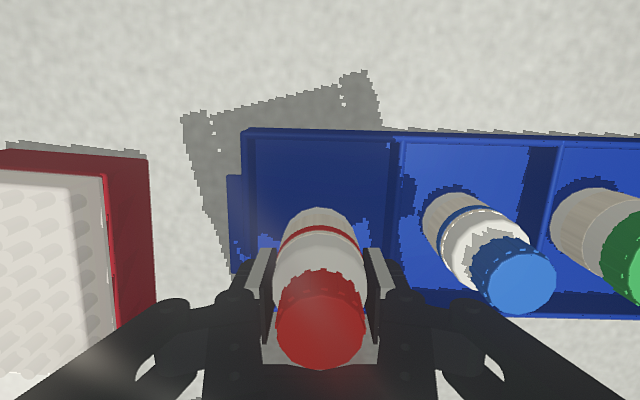

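```bash
python3 - <<'E'
from h import *
import json
s=json.load(open("w14.json")); KW=cal("wrist",s)
for p in [(148,158),(102,178),(113,330),(157,328)]:
  print(p,back(KW,p,.072).round(3),back(KW,p,.03).round(3),back(KW,p,.0).round(3))
E
```

```text
(148, 158) [0.657 0.329 0.072] [0.647 0.348 0.03 ] [0.641 0.362 0.   ]
(102, 178) [0.646 0.348 0.072] [0.633 0.373 0.03 ] [0.624 0.39  0.   ]
(113, 330) [0.573 0.345 0.072] [0.538 0.369 0.03 ] [0.514 0.386 0.   ]
(157, 328) [0.577 0.325 0.072] [0.543 0.343 0.03 ] [0.519 0.356 0.   ]
```

Call:
send_rows(jaw=[3.2,3.2,3.2,3.2], linear=[[0,0,-1.8],[0,0,-3.2],[0,0,-3.5],[0,0,-3.5]], rot=[[0,0,0],[0,0,0],[0,0,0],[0,0,0]])

```text
t: 19.85
tcp_pos: [0.6192, 0.2523, 0.0141]
orientation: [-0.533, 0.534, -0.464, 0.464]
wrist_force: [-2.0, -0.1, 5.1]
width: 0.0374
```

Call:
send_rows(jaw=[3.2,4.2,5.0,5.8,5.8,5.8,7.5,8.5], linear=[[0,0,-0.1],[0,0,-0.1],[0,0,-0.1],[0,0,0],[0,0,3],[0,0,8],[0,0,12.5],[0,0,12.5]], rot=[[0,0,0],[0,0,0],[0,0,0],[0,0,0],[0,0,0],[0,0,0],[0,0,0],[0,0,0]])

```text
t: 20.85
tcp_pos: [0.6219, 0.2534, 0.1431]
orientation: [0.536, -0.531, 0.462, -0.466]
wrist_force: [0.8, -0.2, -1.0]
width: 0.0851
```

```bash
python3 snap.py w15
```

```text
20.85 [0.62191993 0.25338833 0.14306977] [-0.001  0.048  0.084  0.    -0.02  -0.   ]
```

View pics/w15.png

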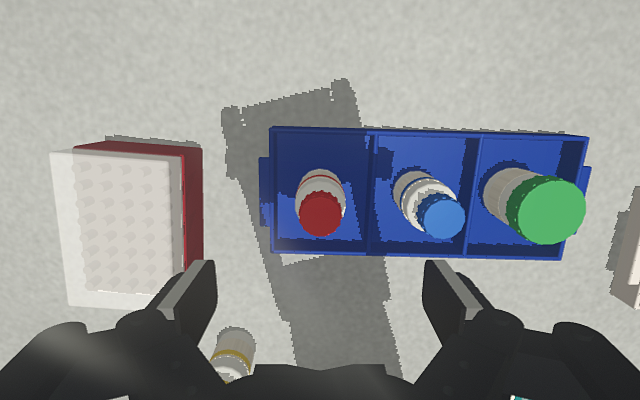

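All three blue-tray items stand upright. Last, the carton, with the jaws turned back 8°.

Call:
send_rows(jaw=[8.5,8.5,8.5,8.5,8.5,8.5,8.5,8.5,8.5], linear=[[-3.2,-4,0],[-6.4,-8,0],[-9.6,-12,0],[-12.8,-16.2,0],[-15.9,-20.1,0],[-15.9,-20.1,-4],[-15.9,-20.1,-6],[-15.9,-20.1,-6],[-15.9,-20.1,-6]], rot=[[0,0,-2],[0,0,-4],[0,0,-6],[0,0,-8],[0,0,-8],[0,0,-8],[0,0,-8],[0,0,-8],[0,0,-8]])

```text
t: 22.02
tcp_pos: [0.4605, 0.0515, 0.0784]
orientation: [-0.5, 0.5, -0.5, 0.5]
wrist_force: [-0.1, 0.3, -0.2]
width: 0.0852
```

```bash
python3 snap.py w16
```

```text
22.025 [0.46053314 0.05151498 0.07838511] [ 0.001 -0.015 -0.016  0.    -0.001 -0.002]
```

View pics/w16.png

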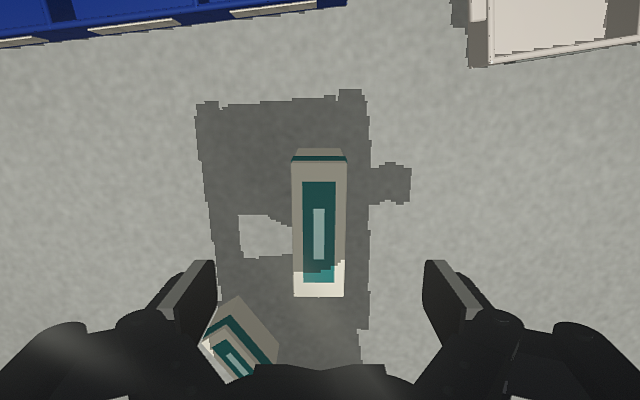

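Carton lies centred and parallel between the pads (u 291–347). Descending and closing.

Call:
send_rows(jaw=[8.5,8.5,8.5,2.3,2.3,2.3,2.3,2.3], linear=[[0,0,-3],[0,0,-6],[0,0,-6.5],[0,0,-6.5],[0,0,-6.5],[0,0,-6.5],[0,0,-6.5],[0,0,-6.5]], rot=[[0,0,0],[0,0,0],[0,0,0],[0,0,0],[0,0,0],[0,0,0],[0,0,0],[0,0,0]], squeeze=50)

```text
t: 23.08
tcp_pos: [0.4611, 0.0516, 0.0145]
orientation: [-0.5, 0.499, -0.5, 0.501]
wrist_force: [-1.1, 0.7, 5.9]
width: 0.0289
```

Call:
send_rows(jaw=[2.3,2.3,2.3,2.3,2.3], linear=[[0,0,2],[0,0,4],[0,0,8],[0,0,12],[0,0,12]], rot=[[0,0,0],[0,0,0],[0,0,0],[0,0,0],[0,0,0]])

```text
t: 23.7
tcp_pos: [0.4624, 0.0516, 0.1361]
orientation: [0.502, -0.498, 0.498, -0.502]
wrist_force: [0.3, 0.1, -3.0]
width: 0.0291
```

```bash
python3 snap.py w17
```

```text
23.7 [0.46240339 0.05158807 0.13609546] [ 0.     0.044  0.074  0.    -0.022  0.001]
```

View pics/w17.png

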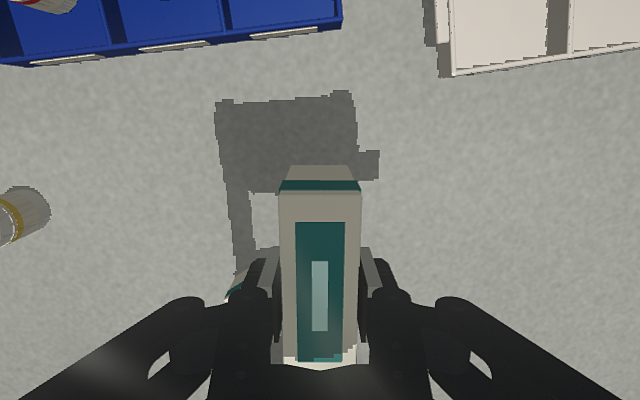

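Call:
send_rows(jaw=[2.3,2.3,2.3,2.3,2.3,2.3,2.3,2.3,2.3], linear=[[4,-3.5,0],[8,-7,0],[12,-10.5,0],[15.3,-13.3,0],[15.3,-13.3,-3],[15.3,-13.3,-6],[15.3,-13.3,-8],[15.3,-13.3,-8],[15.3,-13.3,-8]], rot=[[0,0,2],[0,0,4],[0,0,6],[0,0,8],[0,0,8],[0,0,8],[0,0,8],[0,0,8],[0,0,8]])

```text
t: 24.88
tcp_pos: [0.6133, -0.0815, 0.0531]
orientation: [-0.533, 0.534, -0.464, 0.464]
wrist_force: [0.6, 1.5, -0.9]
width: 0.0291
```

```bash
python3 snap.py w18
```

```text
24.875 [ 0.61333716 -0.08151726  0.05312424] [ 0.001 -0.019 -0.018  0.001 -0.001 -0.001]
```

View pics/w18.png

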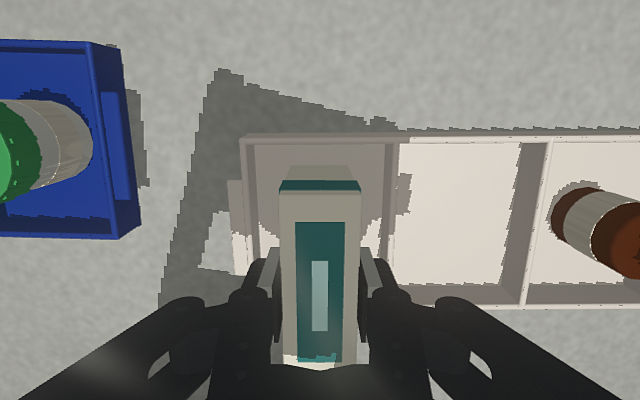

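```bash
python3 - <<'E'
from h import *
import json
s=json.load(open("w18.json")); KW=cal("wrist",s)
c=np.array([.6145,-.0815]);a=np.radians(8.2);e=np.array([-np.sin(a),np.cos(a)]);ex=np.array([e[1],-e[0]])
fl=back(KW,(240,137),.028)[:2]; print(fl, (fl-c)@ex,(fl-c)@e)  # expect .054,.044
for p in[(391,142),(322,140)]: q=back(KW,p,.028)[:2]; print((q-c)@ex,(q-c)@e)
for p in[(280,191),(360,192)]:
  q=back(KW,p,.062+.038)[:2]; print("carton top far",(q-c)@ex,(q-c)@e)
E
```

```text
[ 0.65930774 -0.03030101] 0.051652093548446666 0.044284664103574886
0.048620181531850416 -0.037627096930949705
0.049855784509814684 -0.00011207765952119421
carton top far 0.03962797923604899 0.015324609197025232
carton top far 0.039140852808280946 -0.012952303759829916
```

Ten millimetres of clearance at the far wall; lowering.

Call:
send_rows(jaw=[2.3,2.3,2.3,2.3,2.3], linear=[[0,0,-1.5],[0,0,-2.8],[0,0,-3.4],[0,0,-3.5],[0,0,-3.5]], rot=[[0,0,0],[0,0,0],[0,0,0],[0,0,0],[0,0,0]])

```text
t: 25.55
tcp_pos: [0.613, -0.0815, 0.0186]
orientation: [-0.533, 0.534, -0.464, 0.464]
wrist_force: [-2.3, 1.1, 1.7]
width: 0.029
```

Call:
send_rows(jaw=[2.3,3.4,4.2,5.0,5.0,5.0,5.0,5.0], linear=[[0,0,-0.05],[0,0,-0.05],[0,0,-0.05],[0,0,0],[0,0,3],[0,0,8],[0,0,13],[0,0,16]], rot=[[0,0,0],[0,0,0],[0,0,0],[0,0,0],[0,0,0],[0,0,0],[0,0,0],[0,0,0]])

```text
t: 26.55
tcp_pos: [0.6145, -0.0817, 0.1815]
orientation: [0.534, -0.533, 0.463, -0.465]
wrist_force: [1.5, 0.1, -0.2]
width: 0.05
```

Call:
send_rows(jaw=[5,5,5,5,5,5], linear=[[-5,0,4],[-10,0,8],[-15,0,10],[-20,0,10],[-20,0,10],[-20,0,10]], rot=[[0,0,0],[0,0,0],[0,0,0],[0,0,0],[0,0,0],[0,0,0]])

```text
t: 27.3
tcp_pos: [0.414, -0.0817, 0.2788]
orientation: [0.534, -0.533, 0.463, -0.465]
wrist_force: [-0.1, 0.8, 0.3]
width: 0.0496
```

```bash
python3 snap.py w19; python3 - <<'E'
from h import *
for n in ("side","scene"):
    cv2.imwrite(f"pics/{n}19.png",optics.camera(n)[:,:,::-1])
crop("pics/side19.png","pics/si19.png",170,80,260,195,3)
E
```

```text
27.3 [ 0.41403937 -0.08167198  0.27876927] [ 0.004  0.028 -0.016  0.     0.003 -0.   ]
```

View pics/w19.png

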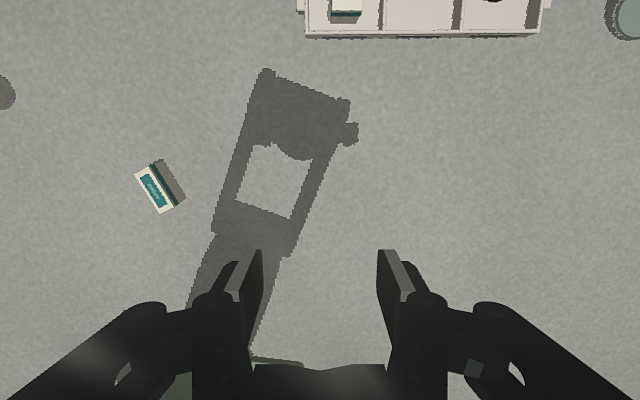

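View pics/si19.png

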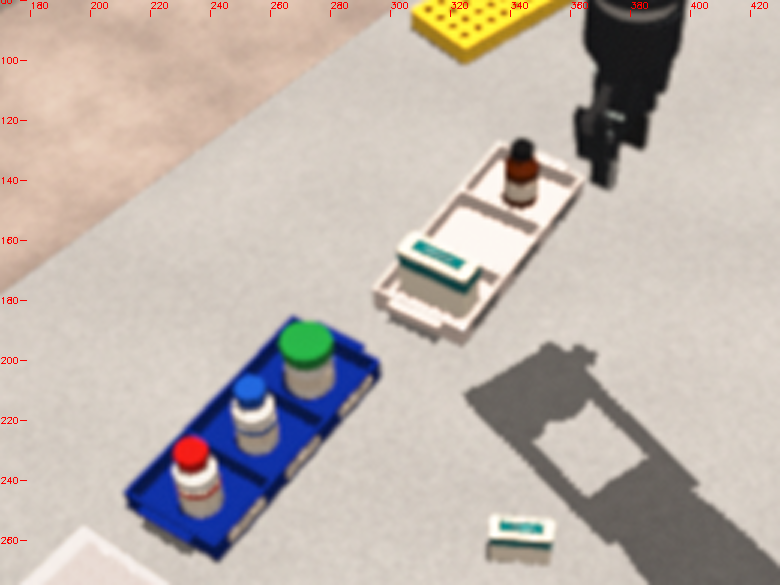

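```bash
python3 - <<'E'
from h import *
crop("pics/scene19.png","pics/sc19.png",205,135,240,180,3)
a=cv2.imread("pics/scene0.png");b=cv2.imread("pics/scene19.png");
for n,(x,y,w,h) in dict(beaker=(207,142,26,38),yellow=(410,227,24,36),tip=(380,262,65,56)).items():
    print(n,cv2.absdiff(a,b)[y:y+h,x:x+w].mean().round(2))
E
```

```text
beaker 1.91
yellow 2.02
tip 2.03
```

View pics/sc19.png

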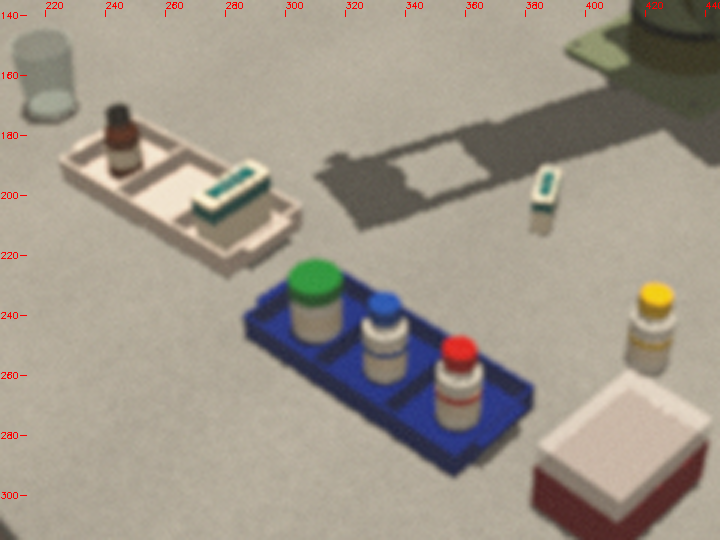

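All five items stand upright in their own pockets, and the bystanders look unchanged (pixel difference at noise level). Handing in.

```bash
python3 -c "
from h import *
s=env.read_state();print(s['t'],abs(s['qvel']).max());print(env.hand_in())"
```

```text
27.45 0.003909963617797998
the job is handed in; nothing more can be done
None
```

Both kits are made up, and I handed the job in at about 27.5 s of the 128 s allowed.

- **Blue tray:** the green-lidded jar, blue-capped bottle and red-capped bottle each have a pocket.
- **White tray:** the amber bottle and the slide carton are in the two end pockets, with the middle one empty. Of the two cartons in view, I took the one that measured about 80 × 30 mm.

**Last checks:** the scene and side views show all five items upright, one to a pocket. The gripper is clear of everything. The yellow-capped bottle, tip box and beaker differ from the first picture only by image noise. I judged "resting on the tray floor" from the tool height at release and the pictures, not from a separate measurement. `hand_in` reports no verdict.

**What disagreed:**
- **Pad height:** the pads sat about 25 mm above the TCP when partly closed, higher than I had taken from the description.
- **Jar:** because of that, my first close landed on the lid's top, with about 8 N at the wrist. I reopened, went lower and regripped.
- **Amber bottle:** it was probably gripped near its shoulder for the same reason (36 mm opening against a 39 mm body). It held through a test lift and stood upright when released.

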